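# Re-angle a bar in a screw clamp

## Task

The flat steel bar in the screw clamp must be turned to lie parallel over the wide flat strip beneath it. Back the clamp's wing screw off just enough to free the bar, by no more than a quarter turn, swing the bar into line with the strip, still centred under the clamp, then screw the clamp tight again as you found it. Do not disturb the sanding block, the tape roll or the L-shaped wooden piece, and let go of everything.

Things in the scene. Friction and masses are not known exactly. Their poses are not given: they have to be found in the camera images.
- clamp: Grey C-shaped screw clamp, fixed to the bench. Origin on the bench top (z = 0) on the screw's vertical axis; its x points from the screw to the post. Base plate 170 x 130 x 12 mm; round steel anvil 54 mm across with top at 36 mm, under the pad; post 26 x 40 mm centred 74 mm along +x from the axis; bridge 30 mm wide from post to screw, z 74 to 94 mm, with a 40 mm round boss to 95 mm on the axis. It is open on the other sides.
- clamp_screw (a joint): Turn of the clamp's screw in rad: 0 as found (tight, about 50 N on the bar); grows as it is backed off, anticlockwise seen from above (right-hand thread); the pad rises 2.5 mm per rad. The bar is free from about 0.75 rad on. A stop lies at -0.15. The screw is stiff (about 0.2 to 0.35 N m) and stays where it is left.
- wing_grip (a point): Centre of the screw's flat wing handle, on the screw's axis, 125 mm above the bench. The wing is an upright dark steel plate 62 mm long (along this frame's x), 13 mm thick (y) and 26 mm tall; it turns and rises with the screw; pinch it across its thickness from above.
- clamp_pad: Round dark steel pad, 32 mm across, under the screw; does not rotate; presses the bar onto the anvil. Origin at the centre of its underside.
- bar: Flat dark steel bar 200 mm long (its y), 30 mm wide (x), 16 mm thick, about 0.7 kg, lying across the anvil at z 36 to 52 mm. Origin at the centre of its underside. Its ends overhang the anvil and can be pinched across the width.
- gauge_strip: Wide flat pale aluminium strip fixed on the base plate beneath the bar, 250 mm long (its y), 46 mm wide (x), 4 mm thick, top at z = 16 mm. Origin at the centre of its underside, on the screw's axis. The bar's long axis is to be parallel to its long axis.
- sanding_block: Sanding block, 60 x 99 x 23 mm, loose bystander. Origin at the centre of its underside.
- tape_roll: Roll of masking tape, 109 mm across, 30 mm tall, loose bystander. Origin at the centre of its underside.
- letter: L-shaped wooden piece with blue edges, 59 x 62 x 16 mm, loose bystander. Origin at the centre of its underside.

How it is judged:
By the outcome, as a careful person would: the job done as asked, in the order asked, and still so for the second after the job is handed in, with the robot touching nothing.
It also fails if it takes over 64 s, if anything falls off the work surface, if the arm or the gripper's body presses on something with over 40 N, if the wrist force passes 120 N, or if a joint passes its speed limit or range.

## Robot

A 6-joint arm with a two-finger parallel gripper is mounted at the origin on a cart in front of the work surface, level with it; the furniture and walls round the work are solid. World frame = base frame: x ahead of the robot, y to its left, z up, the work surface at z = 0. Lengths are in m, angles in rad, forces in N, time in s.
With the tool pointing down it reaches from about 0.275 to 0.725 m from the base axis. Payload 15.9 kg.
Tool frame: the origin (TCP) lies midway between the tips of the shut fingers; the grasp point (between the pads) lies 19 mm behind it; z points along the fingers, y is the direction in which the jaws open and shut (so a half turn about z gives the same grasp; the last joint's range is limited). The gripper opens to 85 mm and grips with 20 to 120 N. Pads are 22 mm wide; open, the fingers measure 114 mm over their backs; the gripper's body (76 mm by 85 mm) begins 54 mm behind the grasp point. The pads swing forward as they close: fully open they stand 13 mm farther back than shut.
Start: joints at [1.206, 0.213, -0.034, 1.323, 0, 1.571], TCP at [0.178, 0.467, 0.231] pointing down, gripper open.
Joint ranges: [-2.98, 2.98], [-0.74, 1.72], [-1.14, 1.35], [-2.1, 2.04], [-1.57, 1.44], [-3.14, 3.14]. Speed limits (rad/s): [1.89, 1.89, 2.39, 2.57, 3.14, 3.14].

## Interface

Orientations are given as a unit quaternion [x, y, z, w].
In Python, from station import arm, vision, job gives the robot as it stands.
- The arm moves only by the tool servo_tool, never from a script. Its argument "series" is a list that holds one entry, the list of rows, each a list of 7 numbers: the shift along the tool's x, y, z in cm, then the turn, a rotation vector about the tool's x, y, z in degrees, then the gripper's target within -1 to 1 (fully open at 1, half-way at 0, shut at -1). A call has exactly 10 rows; each row shifts and turns the commanded pose from where the row before left it, along the tool's axes as they then stand; what a row does not reach is not made up. A row lasts 1/8 s, in which the tool goes at most 62.5 mm and 10.7 degrees, less where a joint would pass 70% of its speed; a pose out of reach is approached as far as the arm can. A call is refused whole if a number of a shift passes 6.25 or a number of a turn 10.7, either way. A call with a gripper value outside its range is refused whole. The fingers move at their own pace and stop on an object; "newtons" is the grip in N (left out, the last holds). Time passes only in rows, so rows that do not move let the fingers close, or fill a call up. It gives the time, the measured TCP pose, the force and the opening at its end, in the units of the state.
- arm.get_obs(): the state, without advancing time (a new reading comes with each control period).
- vision.grab_frame(name): name is "scene" or "top"; returns a dict with "image" (400x640x3 uint8, red, green, blue), "camera_matrix" (3x3 intrinsics, pixels), "k1" (the pictures are not rectified: a ray, as slopes to the right and down, at radius r is drawn at 1 + k1 r^2 times it, then the intrinsics apply), "extrinsics" (4x4, takes a point from world to camera coordinates). Camera axes: x right, y down, z forward; pixel columns grow to the right and rows downward; lengths in m; the calibration is good to about 2 mm. A picture is of the moment at which its call begins. There is no depth.
- job.sign_off(): hands the job in, once; it reports no verdict.
The state is a dict: "clock": time; "joints": joint angles; "joint_velocities": joint speeds; "joint_efforts": joint torques, N m; "tool_pos": TCP position; "tcp_rot": TCP orientation; "ft_force": force on the tool from outside, world axes, zero at the start; "torque": the same for the moment, N m; "grip_width": finger opening in m.
Only numpy, scipy, OpenCV 4.12 (cv2) and the standard library are available. Lean on these libraries where they do the work, as an engineer would, in place of code of your own. Each camera call takes 0.05 s, during which the arm holds its last target.

## Working session

There is one attempt and no reset: what is moved stays moved. The work goes in short steps, Python scripts to look and compute and a tool call to move; the robot and the scene stay as the last step left them, time stands still between calls to the robot, and variables do not carry over. Pictures are saved under pics/ and viewed, and the job is handed in when it is done.

Besides the shell and the picture viewer there is one more tool, called after "Call:" as name(argument=value, ...), one argument or row to a line, values as JSON. servo_tool: Moves the arm, as the interface text tells. Its arguments: {"type":"object","properties":{"series":{"type":"array"},"newtons":{"type":"number"}},"required":["series"]}

```bash
ls; mkdir -p pics
python3 - <<'E'
from station import arm, vision, job
import cv2
for n in ("scene","top"):
    f=vision.grab_frame(n); cv2.imwrite(f"pics/{n}0.png",f["image"][:,:,::-1])
    print(n,f["camera_matrix"],f["k1"],f["extrinsics"])
print(arm.get_obs())
E
```

```text
pics
scene [[479.99432761   0.         324.51790231]
 [  0.         479.99432761 193.49447617]
 [  0.           0.           1.        ]] 0.01251408333148842 [[ 0.87980286 -0.47500877 -0.01770849 -0.28804868]
 [-0.2831627  -0.49381819 -0.82216938  0.32529513]
 [ 0.38179289  0.72836136 -0.56896742  0.8881588 ]
 [ 0.          0.          0.          1.        ]]
top [[458.42096739   0.         313.25116842]
 [  0.         458.42096739 207.4806303 ]
 [  0.           0.           1.        ]] -0.002736677293387425 [[ 0.01807251 -0.99965587 -0.019014    0.25176259]
 [-0.99017447 -0.01525719 -0.13900268  0.5049291 ]
 [ 0.13866474  0.0213393  -0.99010945  1.09607854]
 [ 0.          0.          0.          1.        ]]
{'clock': 0.1, 'joints': array([ 1.20605744e+00,  2.13315970e-01, -3.49401212e-02,  1.32349842e+00,
       -2.91234694e-06,  1.57080622e+00]), 'joint_velocities': array([-0.00124823, -0.00160513,  0.00161973, -0.00123253,  0.00089474,
        0.00013338]), 'joint_efforts': array([-4.49347455e-03, -6.87254477e+01,  4.87804985e+01,  1.22107138e-02,
       -1.47014871e-04,  6.51121184e-06]), 'tool_pos': array([0.17825285, 0.46684442, 0.23088345]), 'tcp_rot': array([ 1.81365072e-01,  9.83415721e-01, -4.71412827e-04, -8.54541052e-05]), 'ft_force': array([-0.42330032, -0.00664293, -0.66338992]), 'torque': array([0.02245971, 0.03566368, 0.00273334]), 'grip_width': 0.0855152663914724}
```

View pics/scene0.png

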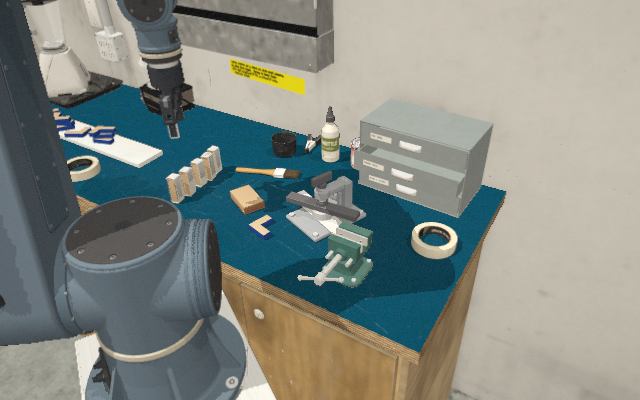

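View pics/top0.png

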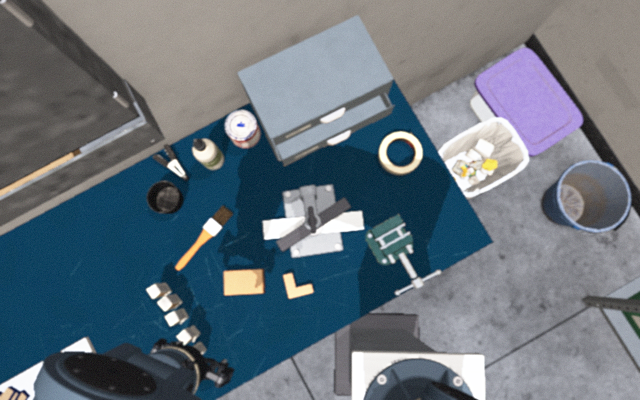

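The clamp is near (312,220) in the top view: bar running lower left to upper right, pale strip from (265,228) to (362,222), tape at (401,151), block at (243,281) and L at (297,285). I'll zoom in next.

```bash
cat > h.py <<'E'
import numpy as np, cv2
def rays(f,px):
    K=f["camera_matrix"];E=f["extrinsics"];px=np.atleast_2d(px).astype(float)
    d=(px-[K[0,2],K[1,2]])/K[0,0]; u=d.copy()
    for _ in range(8): u=d/(1+f["k1"]*(u**2).sum(1,keepdims=True))
    R,t=E[:3,:3],E[:3,3]
    return -R.T@t, np.c_[u,np.ones(len(u))]@R
def onz(f,px,z):
    c,d=rays(f,px); return c+d*((z-c[2])/d[:,2])[:,None]
def proj(f,P):
    P=np.atleast_2d(P); E=f["extrinsics"];K=f["camera_matrix"]
    q=P@E[:3,:3].T+E[:3,3]; u=q[:,:2]/q[:,2:]
    u=u*(1+f["k1"]*(u**2).sum(1,keepdims=True)); return u*K[0,0]+[K[0,2],K[1,2]]
def tri(f1,p1,f2,p2):
    c1,d1=rays(f1,p1);c2,d2=rays(f2,p2);d1=d1[0];d2=d2[0]
    A=np.c_[d1,-d2];s=np.linalg.lstsq(A,c2-c1,rcond=None)[0]
    a,b=c1+s[0]*d1,c2+s[1]*d2; return (a+b)/2,np.linalg.norm(a-b)
def crop(f,x0,y0,w,h,s,name):
    cv2.imwrite(name,cv2.resize(f["image"][y0:y0+h,x0:x0+w,::-1],None,fx=s,fy=s,interpolation=cv2.INTER_CUBIC))
E
python3 - <<'E'
from station import arm, vision, job
from h import *
import pickle
F={n:vision.grab_frame(n) for n in("scene","top")}
pickle.dump(F,open("F0.pkl","wb"))
crop(F["top"],250,170,130,100,6,"pics/t1.png");crop(F["scene"],270,160,110,90,7,"pics/s1.png")
E
```

```text
(no output)
```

View pics/t1.png

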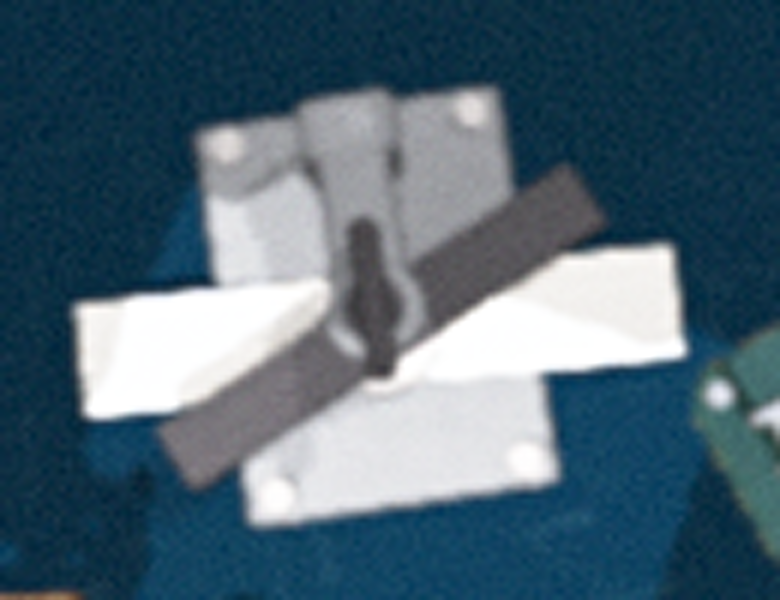

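View pics/s1.png

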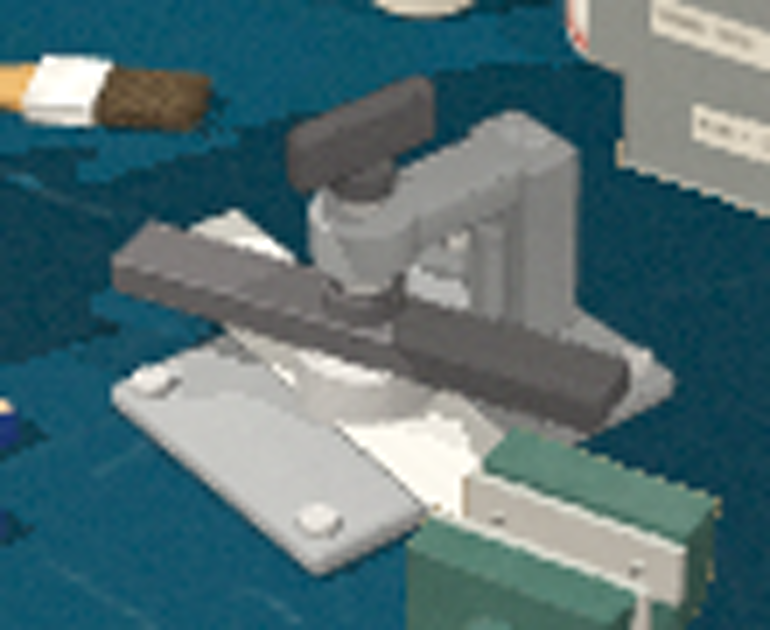

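The zooms show the strip corners at crop (75,303),(86,418),(685,353),(675,243). The bar corners are at (160,432),(195,490),(605,217),(568,165), and the wing runs from (362,220) to (380,376). Casting these rays onto their planes and checking the sizes.

```bash
cat > m.py <<'E'
from h import *
import pickle
F=pickle.load(open("F0.pkl","rb"));f=F["top"];s=F["scene"]
T=lambda P,o=(250,170),k=6:np.array(o)+(np.array(P)+.5)/k-.5
deg=lambda v:np.degrees(np.arctan2(v[1],v[0]))
def rect(P,z):
    q=onz(f,T(P),z); q=q[:,:2]; print("c",q.mean(0).round(4),"sides",[round(float(np.linalg.norm(q[i]-q[(i+1)%4])),4) for i in range(4)],"dir(long 1->2)",deg(q[1]-q[0]).round(1),deg(q[2]-q[1]).round(1),deg(q[3]-q[0]).round(1));return q
print("strip");rect([(75,303),(86,418),(685,353),(675,243)],.016)
print("bar");print(rect([(160,432),(195,490),(605,217),(568,165)],.052))
print("base");rect([(195,130),(250,525),(558,482),(500,88)],.012)
w=onz(f,T([(362,220),(380,376)]),.138)[:,:2];print("wing",w,w.mean(0),np.linalg.norm(w[0]-w[1]),deg(w[0]-w[1]))
S=lambda P:T(P,(270,160),7)
for n,a,b in[("bar near-right top",(605,217),(590,405)),("bar left end far top corner",(160,432),(118,258)),("base",(250,525),(120,392)),("base2",(558,482),(318,572))]:
    print(n,tri(f,T(a),s,S(b)))
o=lambda n,px,z:print(n,onz(f,[px],z))
o("tape",(401,151),.03);o("block",(243,281),.023);o("letter",(297,285),.016);
print("vice",onz(f,[(366,235),(400,216),(412,258),(380,268),(438,272),(400,290)],.08))
print("drawer",onz(f,[(283,163),(392,108)],.1))
E
python3 m.py
```

```text
strip
c [0.4607 0.2607] sides [0.0485, 0.2511, 0.0464, 0.2528] dir(long 1->2) -172.6 -82.9 -83.3
bar
c [0.4586 0.2587] sides [0.0274, 0.1993, 0.0261, 0.1979] dir(long 1->2) -147.3 -55.3 -55.7
[[0.41392577 0.34792291]
 [0.39086475 0.33314496]
 [0.50429422 0.16929408]
 [0.52548348 0.18450331]]
base
c [0.4716 0.2629] sides [0.1685, 0.1293, 0.1683, 0.1306] dir(long 1->2) -170.6 -81.1 -81.2
wing [[0.48927499 0.26558609]
 [0.4306807  0.25775853]] [0.45997785 0.26167231] 0.05911480819172553 7.609043475504062
bar near-right top (array([0.50335548, 0.16975198, 0.04932684]), np.float64(0.002892494252894997))
bar left end far top corner (array([0.40938907, 0.35185889, 0.03456475]), np.float64(0.012097307101864145))
base (array([0.38097938, 0.31284339, 0.00590372]), np.float64(0.00498690418760133))
base2 (array([0.39977063, 0.18492156, 0.00474574]), np.float64(0.0020146766144433716))
tape [[0.64910892 0.0413873  0.03      ]]
block [[0.31760385 0.42987095 0.023     ]]
letter [[0.31018773 0.29721415 0.016     ]]
vice [[ 0.43119602  0.1338584   0.08      ]
 [ 0.47753008  0.05369621  0.08      ]
 [ 0.37919118  0.02657331  0.08      ]
 [ 0.35471378  0.10113203  0.08      ]
 [ 0.34788866 -0.03320971  0.08      ]
 [ 0.30505956  0.05508259  0.08      ]]
drawer [[0.597299   0.33250323 0.1       ]
 [0.73604315 0.0740659  0.1       ]]
```

```bash
cat > plan.py <<'E'
import sys,numpy as np
from scipy.spatial.transform import Rotation as R
from station import arm
def show():
    o=arm.get_obs();r=R.from_quat(o["tcp_rot"]).as_matrix()
    print("t",round(o["clock"],2),"tcp",o["tool_pos"].round(4),"yawY",np.degrees(np.arctan2(r[1,1],r[0,1])).round(2),"zax",r[:,2].round(4),"j",np.degrees(o["joints"]).round(1),"F",o["ft_force"].round(1),"M",o["torque"].round(2),"w",round(o["grip_width"],4))
    return o,r
def go(p,yaw):
    o,r=show();d=r.T@(np.array(p)-o["tool_pos"])*100
    y=np.degrees(np.arctan2(r[1,1],r[0,1])); print("shift cm",d.round(2),"turn z deg",round(-((yaw-y+180)%360-180),2))
if __name__=="__main__":
    a=[float(v) for v in sys.argv[1:]]
    go(a[:3],a[3]) if a else show()
E
python3 plan.py .460 .261 .20 97.6
```

```text
t 0.2 tcp [0.1783 0.4669 0.231 ] yawY 69.1 zax [-2.e-04 -6.e-04 -1.e+00] j [69.1 12.2 -2.  75.8 -0.  90. ] F [-0.6  0.1 -0.4] M [ 0.04 -0.   -0.01] w 0.0851
shift cm [-33.66  -9.18   3.11] turn z deg -28.5
```

Call:
servo_tool(
  series=[
    [[-3.74, -1.02, 0.2, 0, 0, 0, 1], [-3.74, -1.02, 0.2, 0, 0, 0, 1], [-3.74, -1.02, 0.2, 0, 0, 0, 1], [-3.74, -1.02, 0.2, 0, 0, 0, 1], [-3.74, -1.02, 0.2, 0, 0, 0, 1], [-3.74, -1.02, 0.2, 0, 0, 0, 1], [-3.74, -1.02, 0.2, 0, 0, 0, 1], [-3.74, -1.02, 0.2, 0, 0, 0, 1], [-3.74, -1.02, 0.2, 0, 0, 0, 1], [0, 0, 0, 0, 0, -9.5, 1]],
  ],
)

```text
clock: 1.45
tool_pos: [0.4616, 0.2596, 0.2127]
tcp_rot: [0.099, 0.995, -0.0, -0.0]
ft_force: [-1.4, 0.5, -0.4]
grip_width: 0.0854
```

```bash
python3 plan.py .460 .261 .20 97.6
```

```text
t 1.45 tcp [0.4616 0.2596 0.2127] yawY 78.6 zax [-6.e-04 -7.e-04 -1.e+00] j [29.4 16.   0.2 74.3 -0.  40.8] F [-1.4  0.5 -0.4] M [ 0.05  0.01 -0.03] w 0.0854
shift cm [0.18 0.11 1.27] turn z deg -19.0
```

Call:
servo_tool(
  series=[
    [[0, 0, 0, 0, 0, -9.5, 1], [0, 0, 0, 0, 0, -9.5, 1], [0.18, 0.09, 1, 0, 0, 0, 1], [0, 0, 2, 0, 0, 0, 1], [0, 0, 2, 0, 0, 0, 1], [0, 0, 0, 0, 0, 0, 0], [0, 0, 0, 0, 0, 0, 0], [0, 0, 0, 0, 0, 0, 0], [0, 0, 0, 0, 0, 0, 0], [0, 0, 0, 0, 0, 0, 0]],
  ],
)

```text
clock: 2.7
tool_pos: [0.4583, 0.262, 0.1635]
tcp_rot: [-0.066, 0.998, 0.0, 0.0]
ft_force: [0.0, -0.1, -0.3]
grip_width: 0.0428
```

```bash
python3 plan.py .460 .261 .107 97.6
python3 - <<'E'
from station import vision
from h import *
f=vision.grab_frame("scene");crop(f,270,120,120,110,5,"pics/s2.png")
f=vision.grab_frame("top");crop(f,250,170,130,100,6,"pics/t2.png")
E
```

```text
t 2.7 tcp [0.4583 0.262  0.1635] yawY 97.58 zax [ 3.e-04  2.e-04 -1.e+00] j [29.8 16.7 -6.  67.3  0.  22.2] F [ 0.  -0.1 -0.3] M [0.   0.02 0.04] w 0.0428
shift cm [-0.16 -0.12  5.65] turn z deg -0.02
```

View pics/s2.png

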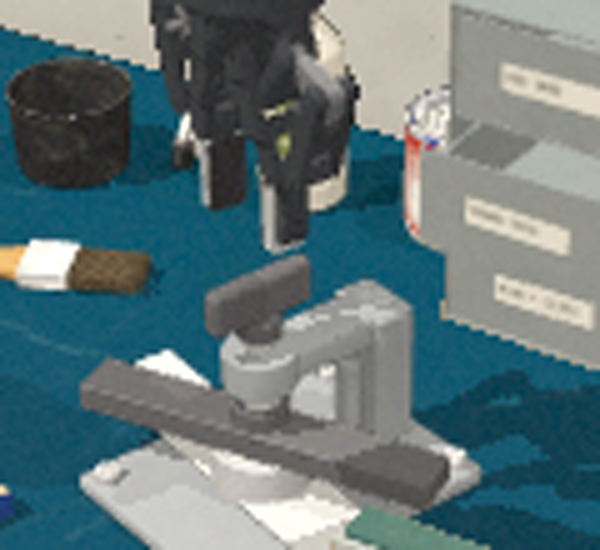

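View pics/t2.png

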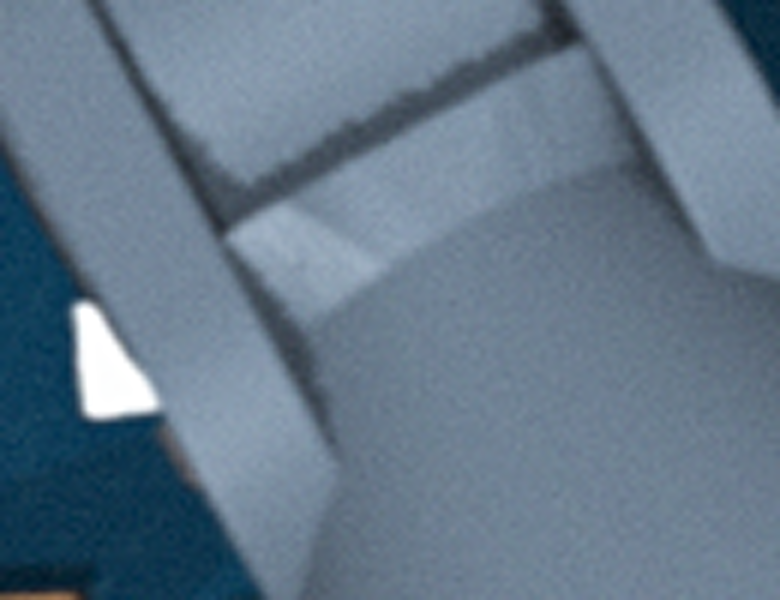

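The fingers straddle the wing (scene crop near (258,295)), jaw direction across it. Now a quick check of the wing centre in the scene view.

Run:
```python
from m import *
p=np.array([.460,.261]);a=np.radians(7.6);x=np.array([np.cos(a),np.sin(a)]);y=np.array([-x[1],x[0]])
for sx in(-.031,.031):
  for sy in(-.0065,.0065):
    for z in(.112,.138):
      q=proj(s,np.r_[p+sx*x+sy*y,z])[0];print(sx,sy,z,((q-[270,160]+.5)*7-.5).round(0))
```

```text
strip
c [0.4607 0.2607] sides [0.0485, 0.2511, 0.0464, 0.2528] dir(long 1->2) -172.6 -82.9 -83.3
bar
c [0.4586 0.2587] sides [0.0274, 0.1993, 0.0261, 0.1979] dir(long 1->2) -147.3 -55.3 -55.7
[[0.41392577 0.34792291]
 [0.39086475 0.33314496]
 [0.50429422 0.16929408]
 [0.52548348 0.18450331]]
base
c [0.4716 0.2629] sides [0.1685, 0.1293, 0.1683, 0.1306] dir(long 1->2) -170.6 -81.1 -81.2
wing [[0.48927499 0.26558609]
 [0.4306807  0.25775853]] [0.45997785 0.26167231] 0.05911480819172553 7.609043475504062
bar near-right top (array([0.50335548, 0.16975198, 0.04932684]), np.float64(0.002892494252894997))
bar left end far top corner (array([0.40938907, 0.35185889, 0.03456475]), np.float64(0.012097307101864145))
base (array([0.38097938, 0.31284339, 0.00590372]), np.float64(0.00498690418760133))
base2 (array([0.39977063, 0.18492156, 0.00474574]), np.float64(0.0020146766144433716))
tape [[0.64910892 0.0413873  0.03      ]]
block [[0.31760385 0.42987095 0.023     ]]
letter [[0.31018773 0.29721415 0.016     ]]
vice [[ 0.43119602  0.1338584   0.08      ]
 [ 0.47753008  0.05369621  0.08      ]
 [ 0.37919118  0.02657331  0.08      ]
 [ 0.35471378  0.10113203  0.08      ]
 [ 0.34788866 -0.03320971  0.08      ]
 [ 0.30505956  0.05508259  0.08      ]]
drawer [[0.597299   0.33250323 0.1       ]
 [0.73604315 0.0740659  0.1       ]]
-0.031 -0.0065 0.112 [297. 202.]
-0.031 -0.0065 0.138 [294. 140.]
-0.031 0.0065 0.112 [276. 186.]
-0.031 0.0065 0.138 [273. 123.]
0.031 -0.0065 0.112 [439. 143.]
0.031 -0.0065 0.138 [439.  81.]
0.031 0.0065 0.112 [418. 127.]
0.031 0.0065 0.138 [417.  66.]
```

Call:
servo_tool(
  series=[
    [[-0.16, -0.12, 1.2, 0, 0, 0, 0], [0, 0, 1.5, 0, 0, 0, 0], [0, 0, 1.5, 0, 0, 0, 0], [0, 0, 1.3, 0, 0, 0, 0], [0, 0, 0, 0, 0, 0, 0], [0, 0, 0, 0, 0, 0, -1], [0, 0, 0, 0, 0, 0, -1], [0, 0, 0, 0, 0, 0, -1], [0, 0, 0, 0, 0, 0, -1], [0, 0, 0, 0, 0, 0, -1]],
  ],
  newtons=80,
)

```text
clock: 4.05
tool_pos: [0.4601, 0.2615, 0.1091]
tcp_rot: [-0.066, 0.998, 0.001, 0.0]
ft_force: [-3.0, 1.4, 6.4]
grip_width: 0.0189
```

```bash
python3 plan.py
```

```text
t 4.05 tcp [0.4601 0.2615 0.1091] yawY 97.61 zax [ 7.0e-04  1.3e-03 -1.0e+00] j [ 29.6  18.6 -11.4  59.8   0.   22. ] F [-3.   1.4  6.4] M [ 0.58  0.73 -0.04] w 0.0189
```

Call:
servo_tool(
  series=[
    [[0, 0, 0, 0, 0, 0, -1], [0, 0, 0, 0, 0, 0, -1], [0, 0, 0, 0, 0, 0, -1], [0, 0, 0, 0, 0, 0, -1], [0, 0, 0, 0, 0, 0, -1], [0, 0, 0, 0, 0, 0, -1], [0, 0, 0, 0, 0, 0, -1], [0, 0, 0, 0, 0, 0, -1], [0, 0, 0, 0, 0, 0, -1], [0, 0, 0, 0, 0, 0, -1]],
  ],
)

```text
clock: 5.3
tool_pos: [0.4601, 0.2615, 0.1091]
tcp_rot: [-0.066, 0.998, 0.001, 0.0]
ft_force: [-3.6, 2.6, 6.6]
grip_width: 0.0188
```

```bash
python3 plan.py
python3 - <<'E'
from station import vision
from h import *
f=vision.grab_frame("scene");crop(f,270,120,120,110,5,"pics/s3.png")
E
```

```text
t 5.3 tcp [0.4601 0.2615 0.1091] yawY 97.62 zax [ 8.0e-04  1.3e-03 -1.0e+00] j [ 29.6  18.6 -11.4  59.8   0.   22. ] F [-3.6  2.6  6.6] M [ 0.6   0.73 -0.01] w 0.0188
```

View pics/s3.png

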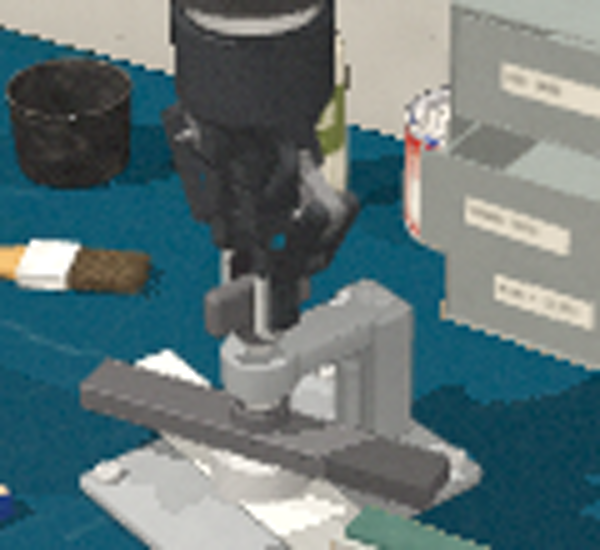

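Grip stopped at 18.8 mm instead of 13 mm, so the wing may be misaligned or the fingertips may be on its hub. I'll examine the wing more closely in the first frames.

Run:
```python
import pickle
from h import *
F=pickle.load(open("F0.pkl","rb"))
a=cv2.resize(F["top"]["image"][200:240,296:326,::-1],None,fx=13,fy=13,interpolation=cv2.INTER_NEAREST)
b=cv2.resize(F["scene"]["image"][165:205,305:335,::-1],None,fx=13,fy=13,interpolation=cv2.INTER_NEAREST)
im=np.hstack([a,b]); im=np.clip(im.astype(float)*1.5,0,255).astype(np.uint8); cv2.imwrite("pics/w.png",im);print(im.shape)
```

```text
(520, 780, 3)
```

View pics/w.png

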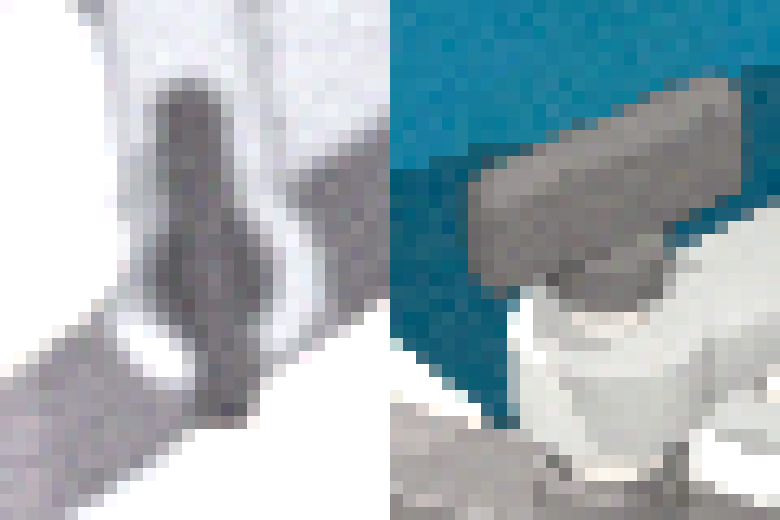

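The zoom shows a round hub about 20 mm across under the wing, around (210,265) in the left half, so the tips are pinching the hub. I'll reopen, rise about 6 mm and close again.

Call:
servo_tool(
  series=[
    [[0, 0, 0, 0, 0, 0, -0.2], [0, 0, 0, 0, 0, 0, -0.2], [0, 0, 0, 0, 0, 0, -0.2], [0, 0, -0.5, 0, 0, 0, -0.2], [0, 0, 0, 0, 0, 0, -0.2], [0, 0, 0, 0, 0, 0, -1], [0, 0, 0, 0, 0, 0, -1], [0, 0, 0, 0, 0, 0, -1], [0, 0, 0, 0, 0, 0, -1], [0, 0, 0, 0, 0, 0, -1]],
  ],
  newtons=80,
)

```text
clock: 6.6
tool_pos: [0.4604, 0.2615, 0.1143]
tcp_rot: [-0.066, 0.998, 0.001, 0.001]
ft_force: [-2.8, 0.7, 13.2]
grip_width: 0.0115
```

```bash
python3 plan.py
```

```text
t 6.6 tcp [0.4604 0.2615 0.1143] yawY 97.62 zax [ 0.0015  0.0014 -1.    ] j [ 29.6  18.4 -11.   60.5   0.   22. ] F [-2.8  0.7 13.2] M [0.13 0.55 0.15] w 0.0115
```

Run:
```python
from station import vision
from h import *
f=vision.grab_frame("scene");crop(f,290,150,60,50,12,"pics/s4.png")
```

```text
(no output)
```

View pics/s4.png

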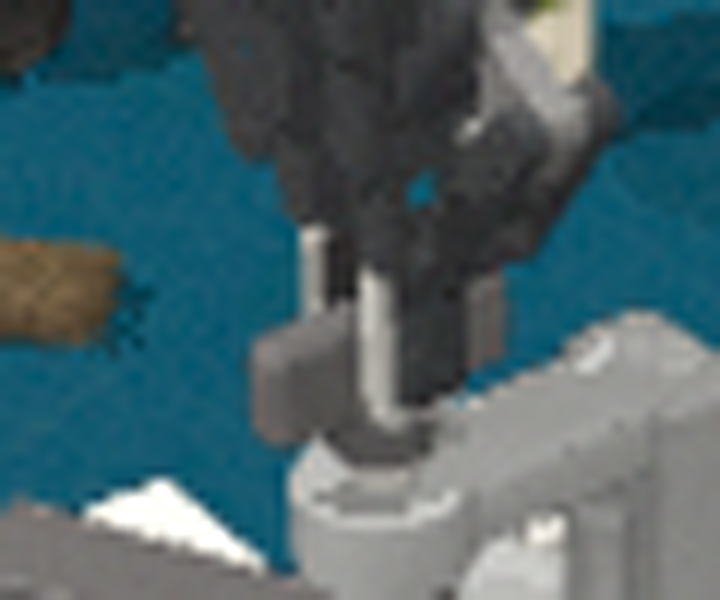

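The pads now straddle the wing properly, around (375,345). Backing off 60°, rising with the thread.

Call:
servo_tool(
  series=[
    [[0, 0, -0.05, 0, 0, -7.5, -1], [0, 0, -0.04, 0, 0, -7.5, -1], [0, 0, -0.04, 0, 0, -7.5, -1], [0, 0, -0.04, 0, 0, -7.5, -1], [0, 0, -0.04, 0, 0, -7.5, -1], [0, 0, -0.03, 0, 0, -7.5, -1], [0, 0, -0.03, 0, 0, -7.5, -1], [0, 0, -0.03, 0, 0, -7.5, -1], [0, 0, 0, 0, 0, 0, -1], [0, 0, 0, 0, 0, 0, -1]],
  ],
)

```text
clock: 7.9
tool_pos: [0.4597, 0.2625, 0.1169]
tcp_rot: [-0.557, 0.831, 0.001, 0.001]
ft_force: [-5.8, 9.8, 7.4]
grip_width: 0.0115
```

```bash
python3 plan.py;python3 - <<'E'
from station import vision
from h import *
f=vision.grab_frame("scene");crop(f,270,130,90,100,6,"pics/s5.png")
E
```

```text
t 7.9 tcp [0.4597 0.2625 0.1169] yawY 157.67 zax [-1.0e-04  3.3e-03 -1.0e+00] j [ 29.6  18.3 -10.7  60.9   0.2 -38. ] F [-5.8  9.8  7.4] M [2.08 1.2  0.18] w 0.0115
```

View pics/s5.png

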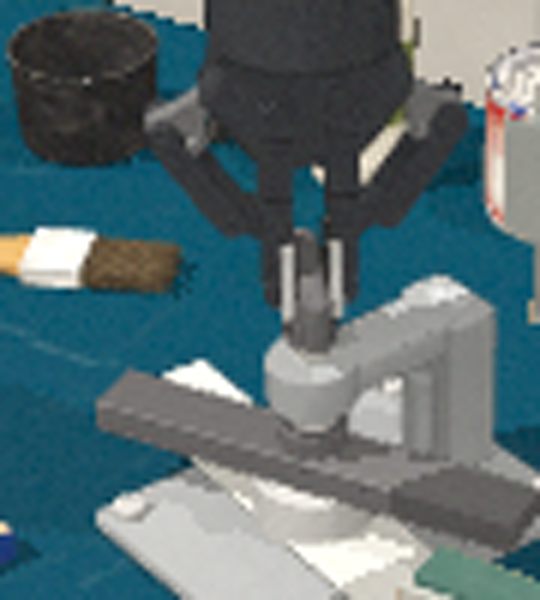

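Wing turned 60° (edge-on at crop (312,290)), about 1.05 rad. Releasing and rising; meanwhile I refine the bar and strip axes from the first frame with masks.

Call:
servo_tool(
  series=[
    [[0, 0, 0, 0, 0, 0, -0.2], [0, 0, 0, 0, 0, 0, -0.2], [0, 0, 0, 0, 0, 0, 0], [0, 0, -1, 0, 0, 0, 0], [0, 0, -2, 0, 0, 0, 0], [0, 0, -2, 0, 0, 0, 0.5], [0, 0, -1.5, 0, 0, 10, 0.5], [0, 0, 0, 0, 0, 10, 0.5], [0, 0, 0, 0, 0, 10, 0.5], [0, 0, 0, 0, 0, 10, 0.5]],
  ],
)

```text
clock: 9.2
tool_pos: [0.46, 0.2609, 0.182]
tcp_rot: [-0.236, 0.972, 0.0, 0.0]
ft_force: [-0.7, 0.1, -0.1]
grip_width: 0.0638
```

```bash
python3 plan.py
cat > fit.py <<'E'
from h import *
deg=lambda v:np.degrees(np.arctan2(v[1],v[0]))
def edges(f,P,z,thr=None,verbose=1):
    """P: approx px corners of a long strip: a0,a1 one long edge; b0,b1 other. sub-pixel edge by gradient along normals"""
    g=cv2.cvtColor(f["image"],cv2.COLOR_RGB2GRAY).astype(np.float32); out=[]
    for a,b in P:
        a,b=np.array(a,float),np.array(b,float); t=(b-a)/np.linalg.norm(b-a);n=np.array([-t[1],t[0]])
        pts=[]
        for s in np.linspace(.0,1,25):
            c=a+s*(b-a); u=np.arange(-3,3.01,.25); q=(c+u[:,None]*n).astype(np.float32)
            v=cv2.remap(g,q[:,0][None],q[:,1][None],cv2.INTER_LINEAR)[0]; v=np.convolve(v,np.ones(5)/5,"same")
            d=np.abs(np.gradient(v));d[:4]=0;d[-4:]=0;i=d.argmax()
            if d[i]>2: pts.append(c+u[i]*n)
        w=onz(f,np.array(pts),z)[:,:2]
        vx,vy,x0,y0=cv2.fitLine(w.astype(np.float32),cv2.DIST_HUBER,0,.001,.001).ravel()
        r=np.abs((w-[x0,y0])@[-vy,vx]); 
        if verbose: print("edge n",len(w),"dir",round(deg((vx,vy))%180,2),"pt",(round(float(x0),4),round(float(y0),4)),"med res mm",round(float(np.median(r)*1e3),2))
        out.append((np.array([x0,y0]),deg((vx,vy))%180))
    return out
E
python3 - <<'E'
from fit import *
import pickle
f=pickle.load(open("F0.pkl","rb"))["top"]
T=lambda x,y:(250+(x+.5)/6-.5,170+(y+.5)/6-.5)
print("bar");e=edges(f,[(T(200,487),T(350,388)),(T(165,428),T(320,330)),(T(470,310),T(600,222)),(T(430,255),T(560,170))],.052)
print("strip");edges(f,[(T(85,302),T(310,284)),(T(590,252),T(665,245)),(T(95,417),T(170,411)),(T(420,382),T(675,355))],.016)
E
```

```text
t 9.2 tcp [0.46   0.2609 0.182 ] yawY 117.27 zax [ 5.e-04  2.e-04 -1.e+00] j [29.6 16.3 -3.7 69.9 -0.   2.3] F [-0.7  0.1 -0.1] M [ 0.02  0.03 -0.02] w 0.0638
bar
edge n 25 dir 123.82 pt (0.415, 0.2955) med res mm 0.35
edge n 25 dir 123.34 pt (0.4434, 0.3082) med res mm 0.64
edge n 25 dir 121.07 pt (0.4815, 0.1972) med res mm 0.54
edge n 25 dir 123.4 pt (0.5068, 0.2146) med res mm 0.39
strip
edge n 25 dir 95.98 pt (0.4766, 0.3294) med res mm 0.49
edge n 25 dir 95.99 pt (0.4968, 0.1585) med res mm 0.11
edge n 25 dir 97.63 pt (0.4229, 0.362) med res mm 0.44
edge n 25 dir 95.95 pt (0.4438, 0.1922) med res mm 0.45
```

```bash
python3 plan.py .411 .3305 .12 34.1
```

```text
t 9.2 tcp [0.46   0.2609 0.182 ] yawY 117.27 zax [ 5.e-04  2.e-04 -1.e+00] j [29.6 16.3 -3.7 69.9 -0.   2.3] F [-0.7  0.1 -0.1] M [ 0.02  0.03 -0.02] w 0.0638
shift cm [1.18 8.43 6.2 ] turn z deg 83.17
```

Call:
servo_tool(
  series=[
    [[0.39, 2.81, 0, 0, 0, 0, 0.5], [0.39, 2.81, 0, 0, 0, 0, 0.5], [0.4, 2.81, 0, 0, 0, 0, 0.5], [0, 0, 0, 0, 0, 10, 0.5], [0, 0, 0, 0, 0, 10, 0.5], [0, 0, 0, 0, 0, 10, 0.5], [0, 0, 0, 0, 0, 10, 0.5], [0, 0, 0, 0, 0, 10, 0.5], [0, 0, 0, 0, 0, 10, 0.5], [0, 0, 0, 0, 0, 10, 0.5]],
  ],
)

```text
clock: 10.45
tool_pos: [0.4105, 0.3302, 0.182]
tcp_rot: [0.364, 0.931, 0.0, 0.0]
ft_force: [0.4, -0.8, 0.2]
grip_width: 0.0638
```

Call:
servo_tool(
  series=[
    [[0, 0, 0, 0, 0, 7, 0.5], [0, 0, 0, 0, 0, 6.2, 0.5], [0, 0, 2, 0, 0, 0, 0.5], [0, 0, 2, 0, 0, 0, 0.5], [0, 0, 2, 0, 0, 0, 0.5], [0, 0, 0, 0, 0, 0, 0.5], [0, 0, 0, 0, 0, 0, 0.2], [0, 0, 0, 0, 0, 0, 0.2], [0, 0, 0, 0, 0, 0, 0.2], [0, 0, 0, 0, 0, 0, 0.2]],
  ],
)

```text
clock: 11.7
tool_pos: [0.4105, 0.3302, 0.1215]
tcp_rot: [0.466, 0.885, 0.0, 0.0]
ft_force: [0.1, 0.6, -0.6]
grip_width: 0.0514
```

```bash
python3 plan.py .411 .3305 .026 34.1;python3 - <<'E'
from station import vision
from h import *
f=vision.grab_frame("scene");crop(f,255,130,115,100,6,"pics/s6.png")
E
```

```text
t 11.7 tcp [0.4105 0.3302 0.1215] yawY 34.4 zax [ 2.e-04  2.e-04 -1.e+00] j [ 38.8  17.9 -10.5  61.5  -0.   94.4] F [ 0.1  0.6 -0.6] M [ 0.03 -0.01  0.02] w 0.0514
shift cm [-0.01  0.06  9.55] turn z deg 0.3
```

View pics/s6.png

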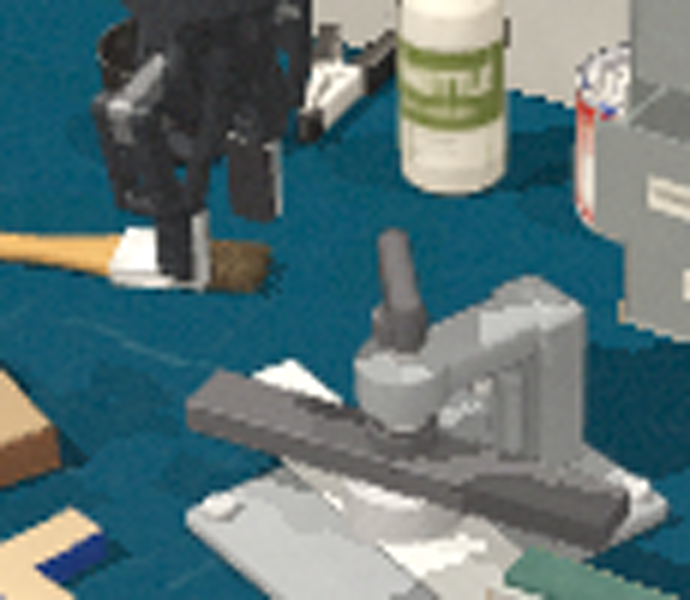

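The fingers are above the bar's near end (bar end at crop (215,400)) and the wing stayed turned. Descending and gripping.

Call:
servo_tool(
  series=[
    [[0, 0, 2, 0, 0, 0.3, 0.2], [0, 0, 2, 0, 0, 0, 0.2], [0, 0, 2, 0, 0, 0, 0.2], [0, 0, 1.5, 0, 0, 0, 0.2], [0, 0, 1.0, 0, 0, 0, 0.2], [0, 0, 1.0, 0, 0, 0, 0.2], [0, 0, 0, 0, 0, 0, 0.2], [0, 0, 0, 0, 0, 0, -0.4], [0, 0, 0, 0, 0, 0, -0.4], [0, 0, 0, 0, 0, 0, -0.4]],
  ],
  newtons=40,
)

```text
clock: 13.0
tool_pos: [0.4106, 0.3303, 0.0267]
tcp_rot: [0.469, 0.883, 0.0, 0.0]
ft_force: [-3.1, -0.8, 4.2]
grip_width: 0.0291
```

Call:
servo_tool(
  series=[
    [[0, 0, 0, 0, 0, 0, -0.8], [0, 0, 0, 0, 0, 0, -0.8], [0, 0, 0, 0, 0, 0, -0.8], [0, 0, 0, 0, 0, 0, -0.8], [0, 0, 0, 0, 0, 0, -0.8], [0, 0, 0, 0, 0, 0, -0.8], [0, 0, 0, 0, 0, 0, -0.8], [0, 0, 0, 0, 0, 0, -0.8], [0, 0, 0, 0, 0, 0, -0.8], [0, 0, 0, 0, 0, 0, -0.8]],
  ],
)

```text
clock: 14.25
tool_pos: [0.4106, 0.3303, 0.0266]
tcp_rot: [0.469, 0.883, 0.0, 0.0]
ft_force: [-1.5, 0.1, 5.8]
grip_width: 0.0292
```

```bash
python3 plan.py;python3 - <<'E'
from station import vision
from h import *
f=vision.grab_frame("scene");crop(f,255,130,115,100,6,"pics/s7.png")
E
```

```text
t 14.25 tcp [0.4106 0.3303 0.0266] yawY 34.1 zax [ 4.e-04  4.e-04 -1.e+00] j [ 38.8  22.7 -18.6  48.6   0.   94.7] F [-1.5  0.1  5.8] M [-0.14  0.23 -0.06] w 0.0292
```

View pics/s7.png

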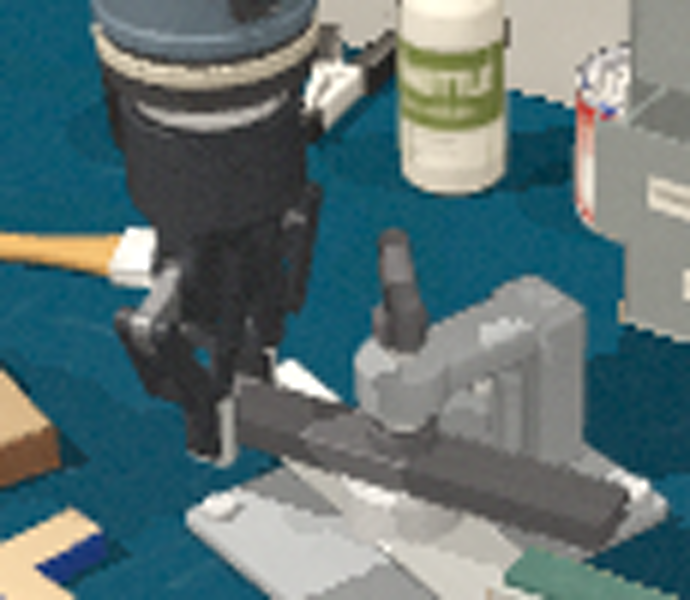

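Bar pinched (29 mm, pads at crop (230,425)). Swinging it 27.2° clockwise on an arc about the screw axis.

Call:
servo_tool(
  series=[
    [[-0.015, 0.53, 0, 0, 0, 3.4, -0.8], [-0.015, 0.53, 0, 0, 0, 3.4, -0.8], [-0.015, 0.53, 0, 0, 0, 3.4, -0.8], [-0.015, 0.53, 0, 0, 0, 3.4, -0.8], [-0.015, 0.53, 0, 0, 0, 3.4, -0.8], [-0.015, 0.53, 0, 0, 0, 3.4, -0.8], [-0.015, 0.53, 0, 0, 0, 3.4, -0.8], [-0.015, 0.53, 0, 0, 0, 3.4, -0.8], [0, 0, 0, 0, 0, 0, -0.8], [0, 0, 0, 0, 0, 0, -0.8]],
  ],
)

```text
clock: 15.55
tool_pos: [0.4492, 0.3448, 0.0263]
tcp_rot: [0.663, 0.748, -0.0, -0.0]
ft_force: [-5.1, -1.0, 6.9]
grip_width: 0.0293
```

```bash
python3 plan.py .4498 .3455 .0266 6.9;python3 - <<'E'
from station import vision
from h import *
import pickle
F={n:vision.grab_frame(n) for n in("scene","top")};pickle.dump(F,open("F1.pkl","wb"))
crop(F["scene"],255,130,115,100,6,"pics/s8.png")
crop(F["top"],250,170,130,100,6,"pics/t8.png")
E
```

```text
t 15.55 tcp [0.4492 0.3448 0.0263] yawY 6.89 zax [-1.e-03 -2.e-04 -1.e+00] j [ 37.5  26.8 -12.1  51.1   0.  120.6] F [-5.1 -1.   6.9] M [-0.44  1.03 -0.36] w 0.0293
shift cm [ 0.06  0.06 -0.03] turn z deg -0.01
```

View pics/s8.png

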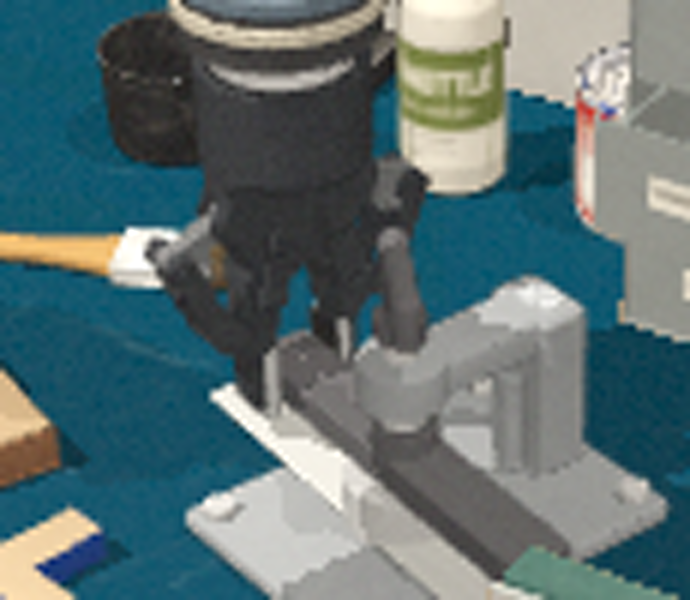

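View pics/t8.png

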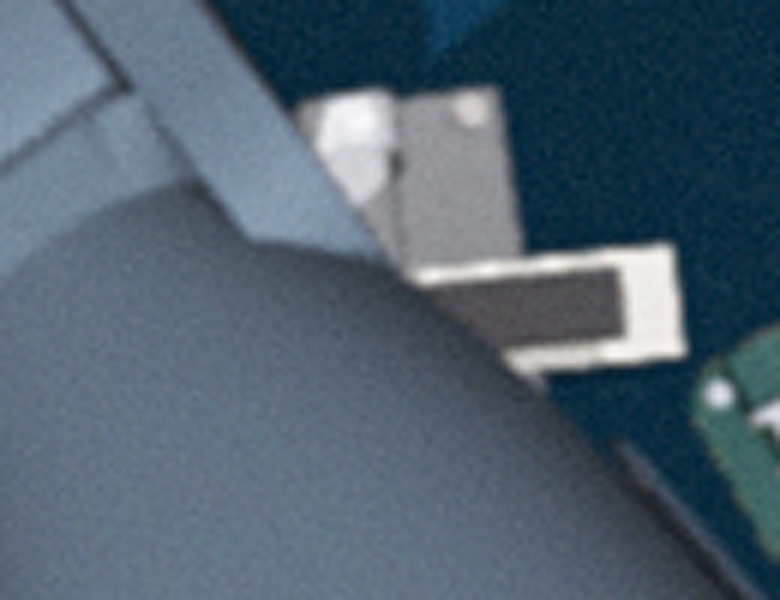

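The bar now lies over the strip; its right end shows at top crop (622,300), with strip either side. Measuring the edges.

Run:
```python
from fit import *
import pickle
f=pickle.load(open("F1.pkl","rb"))["top"]
T=lambda x,y:(250+(x+.5)/6-.5,170+(y+.5)/6-.5)
b=edges(f,[(T(445,284),T(612,268)),(T(515,345),T(618,336))],.052)
s=edges(f,[(T(430,270),T(668,244)),(T(540,368),T(680,354))],.016)
end=onz(f,[T(620,268),T(626,337)],.052)[:,:2];print("end",end,end.mean(0))
a=np.array([.460,.261]);n=np.array([np.sin(np.radians(96.9)),-np.cos(np.radians(96.9))])
print("bar mid off axis mm",[round(float((p-a)@n)*1e3,1) for p,_ in b],"strip",[round(float((p-a)@n)*1e3,1) for p,_ in s],"end dist",np.linalg.norm(end.mean(0)-a))
```

```text
edge n 25 dir 96.44 pt (0.4804, 0.1985) med res mm 0.01
edge n 25 dir 96.89 pt (0.4522, 0.1842) med res mm 0.22
edge n 25 dir 101.64 pt (0.4911, 0.1865) med res mm 1.23
edge n 25 dir 96.88 pt (0.4481, 0.1618) med res mm 0.13
end [[0.48349649 0.16307895]
 [0.45544287 0.160488  ]] [0.46946968 0.16178347]
bar mid off axis mm [12.8, -17.0] strip [22.0, -23.8] end dist 0.09966741584225731
```

Bar at 96.4–96.9° against strip 96.9°, about 2 mm short across the strip axis; I nudge it 1 mm (splitting camera and robot estimates), then release and rise to look.

Call:
servo_tool(
  series=[
    [[0, 0.05, 0, 0, 0, 0, -0.8], [0, 0.08, 0, 0, 0, 0, -0.8], [0, 0, 0, 0, 0, 0, -0.8], [0, 0, 0, 0, 0, 0, 0], [0, 0, 0, 0, 0, 0, 0.1], [0, 0, 0, 0, 0, 0, 0.2], [0, 0, -1, 0, 0, 0, 0.2], [0, 0, -3, 0, 0, 0, 0.2], [0, 0, -5, 0, 0, 0, 0.2], [0, 0, -6, 0, 0, 0, 0.2]],
  ],
)

```text
clock: 16.9
tool_pos: [0.4505, 0.3447, 0.1781]
tcp_rot: [0.663, 0.748, -0.0, -0.0]
ft_force: [1.1, 0.3, -0.3]
grip_width: 0.0512
```

Call:
servo_tool(
  series=[
    [[-5, 0, 0, 0, 0, -8, 0.2], [-5, -1, 0, 0, 0, -8, 0.2], [-5, -1, 0, 0, 0, -8, 0.2], [-5, -1, 0, 0, 0, -8, 0], [0, 0, 0, 0, 0, -8, 0], [0, 0, 0, 0, 0, -8, 0], [0, 0, 0, 0, 0, -8, 0], [0, 0, 0, 0, 0, -8, 0], [0, 0, 0, 0, 0, -8, 0], [0, 0, 0, 0, 0, -8, 0]],
  ],
)

```text
clock: 18.15
tool_pos: [0.4876, 0.1466, 0.1771]
tcp_rot: [0.025, 1.0, 0.0, 0.0]
ft_force: [1.1, 0.1, -0.7]
grip_width: 0.0426
```

```bash
python3 plan.py .46 .261 .19 157.6;python3 - <<'E'
from station import vision
from h import *
import pickle
F={n:vision.grab_frame(n) for n in("scene","top")};pickle.dump(F,open("F2.pkl","wb"))
crop(F["scene"],255,130,115,100,6,"pics/s9.png")
crop(F["top"],250,170,130,100,6,"pics/t9.png")
E
```

```text
t 18.15 tcp [0.4876 0.1466 0.1771] yawY 87.16 zax [ 6.e-04  1.e-04 -1.e+00] j [16.7 14.2 -7.3 68.5 -0.  19.6] F [ 1.1  0.1 -0.7] M [ 0.03  0.01 -0.03] w 0.0426
shift cm [ 3.33 11.29 -1.29] turn z deg -70.44
```

View pics/s9.png

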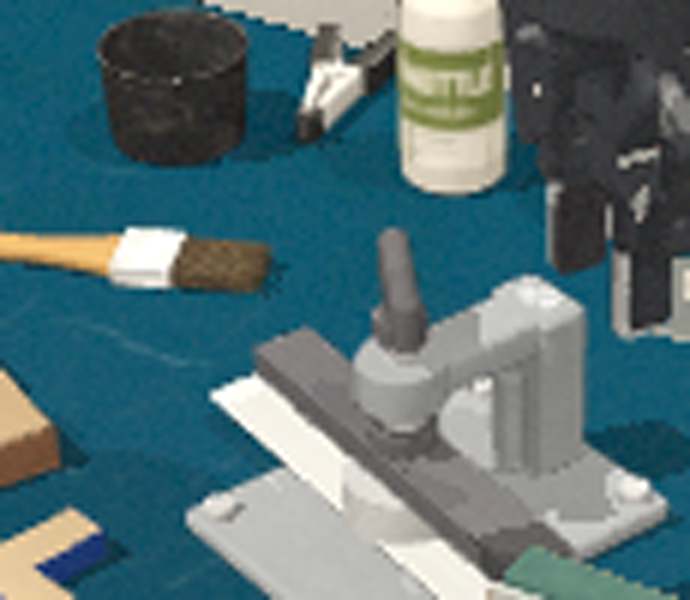

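View pics/t9.png

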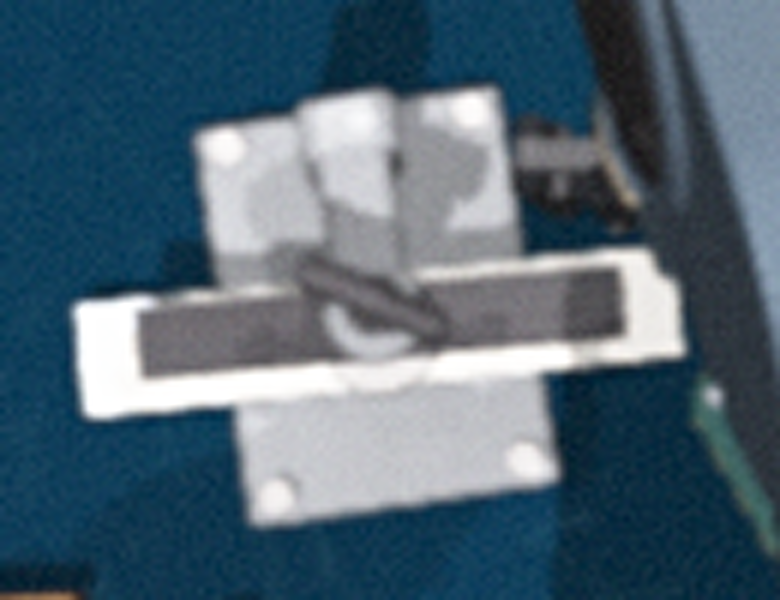

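Clear view: bar (140,345)–(622,300) lies over the strip (80,360)–(680,300), wing at (305,265)–(445,330). Measuring.

```bash
cat > meas.py <<'E'
import sys
from fit import *
import pickle
f=pickle.load(open(sys.argv[1],"rb"))["top"]
T=lambda x,y:(250+(x+.5)/6-.5,170+(y+.5)/6-.5)
b=edges(f,[(T(145,310),T(280,299)),(T(455,283),T(612,268)),(T(150,377),T(310,363)),(T(470,348),T(618,336))],.052)
s=edges(f,[(T(85,302),T(200,293)),(T(560,255),T(635,248)),(T(95,417),T(225,404)),(T(555,367),T(675,356))],.016)
d=lambda p,q:deg(p[0]-q[0])%180
print("bar",d(b[0],b[1]),d(b[2],b[3]),"strip",d(s[0],s[1]),d(s[2],s[3]))
a=np.array([.460,.261]);n=np.array([np.sin(np.radians(96.9)),-np.cos(np.radians(96.9))])
o=lambda e:[round(float((p-a)@n)*1e3,1) for p,_ in e]
print("offsets bar",o(b),"strip",o(s))
E=onz(f,[T(140,311),T(145,378),T(620,268),T(625,337)],.052)[:,:2];print("bar ctr",E.mean(0),"len",np.linalg.norm(E[:2].mean(0)-E[2:].mean(0)))
w=onz(f,[T(305,265),T(443,328)],.1406)[:,:2];print("wing",w.mean(0),np.linalg.norm(w[0]-w[1]),deg(w[0]-w[1]))
E
python3 meas.py F2.pkl
```

```text
edge n 25 dir 89.96 pt (0.469, 0.327) med res mm 0.75
edge n 25 dir 95.4 pt (0.4806, 0.2027) med res mm 0.27
edge n 25 dir 95.87 pt (0.4391, 0.3186) med res mm 0.1
edge n 25 dir 95.45 pt (0.4521, 0.195) med res mm 0.06
edge n 25 dir 97.12 pt (0.4738, 0.3595) med res mm 0.17
edge n 25 dir 96.27 pt (0.4954, 0.1708) med res mm 0.0
edge n 25 dir 96.76 pt (0.4245, 0.3531) med res mm 0.55
edge n 25 dir 96.68 pt (0.4483, 0.1608) med res mm 0.22
bar 95.33852 96.025375 strip 96.554634 97.05551
offsets bar [16.8, 13.4, -13.8, -15.7] strip [25.5, 24.3, -24.2, -23.7]
bar ctr [0.45935833 0.2590254 ] len 0.19513055678640223
wing [0.46016835 0.26053633] 0.05672860590569085 66.26857331269854
```

The bar came out about 1° short of the strip (95.9° vs 96.8°), centre within about 1 mm. There is time, so I regrip the same end and correct it.

Call:
servo_tool(
  series=[
    [[0, 0, 0, 0, 0, 8.1, 0.2], [0, 0, 0, 0, 0, 8.1, 0.2], [0, 0, 0, 0, 0, 8.1, 0.2], [0, 0, 0, 0, 0, 8.1, 0.2], [0, 0, 0, 0, 0, 8.1, 0.2], [0, 0, 0, 0, 0, 8.1, 0.2], [0, 0, 0, 0, 0, 8.1, 0.2], [0, 0, 0, 0, 0, 8.1, 0.2], [0, 0, 0, 0, 0, 8.1, 0.2], [0, 0, 0, 0, 0, 8.1, 0.2]],
  ],
)

```text
clock: 19.5
tool_pos: [0.4876, 0.1466, 0.1768]
tcp_rot: [0.673, 0.74, 0.0, 0.0]
ft_force: [1.2, 0.6, 0.5]
grip_width: 0.0512
```

```bash
python3 plan.py .4503 .3447 .12 5.9
```

```text
t 19.5 tcp [0.4876 0.1466 0.1768] yawY 5.41 zax [ 4.e-04  1.e-04 -1.e+00] j [ 16.7  14.2  -7.4  68.4  -0.  101.3] F [1.2 0.6 0.5] M [-0.03  0.02  0.02] w 0.0512
shift cm [20.08 -1.85  5.68] turn z deg -0.49
```

Call:
servo_tool(
  series=[
    [[5.02, -0.46, 0, 0, 0, 0, 0.2], [5.02, -0.46, 0, 0, 0, 0, 0.2], [5.02, -0.46, 0, 0, 0, 0, 0.2], [5.02, -0.47, 0, 0, 0, -0.5, 0.2], [0, 0, 3, 0, 0, 0, 0.2], [0, 0, 4, 0, 0, 0, 0.2], [0, 0, 4, 0, 0, 0, 0.2], [0, 0, 2.5, 0, 0, 0, 0.2], [0, 0, 1.4, 0, 0, 0, 0.2], [0, 0, 0, 0, 0, 0, 0.2]],
  ],
)

```text
clock: 20.75
tool_pos: [0.4483, 0.3442, 0.0272]
tcp_rot: [0.667, 0.745, -0.0, -0.0]
ft_force: [-0.6, -0.2, 0.9]
grip_width: 0.0514
```

```bash
python3 plan.py .4503 .3447 .0266 5.9
```

```text
t 20.75 tcp [0.4483 0.3442 0.0272] yawY 6.31 zax [-6.e-04 -5.e-04 -1.e+00] j [ 37.5  26.7 -12.3  51.1  -0.  121.2] F [-0.6 -0.2  0.9] M [ 0.02 -0.02 -0.02] w 0.0514
shift cm [0.03 0.2  0.06] turn z deg 0.41
```

Call:
servo_tool(
  series=[
    [[0, 0.05, 0, 0, 0, -0.2, 0.2], [0, 0, 0, 0, 0, 0, -0.8], [0, 0, 0, 0, 0, 0, -0.8], [0, 0, 0, 0, 0, 0, -0.8], [0, 0, 0, 0, 0, 0, -0.8], [0, 0, 0, 0, 0, 0, -0.8], [0, 0, 0, 0, 0, -0.4, -0.8], [0, 0, 0, 0, 0, 0, -0.8], [0, 0, 0, 0, 0, 0, -0.8], [0, 0, 0, 0, 0, 0, -0.8]],
  ],
  newtons=40,
)

```text
clock: 22.0
tool_pos: [0.4493, 0.3449, 0.028]
tcp_rot: [0.663, 0.749, 0.001, -0.0]
ft_force: [-1.3, 1.7, 6.7]
grip_width: 0.0293
```

```bash
python3 plan.py;python3 - <<'E'
from station import vision
import pickle
from fit import *
f=vision.grab_frame("top")
T=lambda x,y:(250+(x+.5)/6-.5,170+(y+.5)/6-.5)
b=edges(f,[(T(455,284),T(612,268)),(T(515,345),T(618,336))],.052)
E
```

```text
t 22.0 tcp [0.4493 0.3449 0.028 ] yawY 6.99 zax [ 6.e-04  9.e-04 -1.e+00] j [ 37.5  26.7 -12.1  51.1   0.  120.5] F [-1.3  1.7  6.7] M [-0.01  0.33 -0.1 ] w 0.0293
edge n 25 dir 96.66 pt (0.4811, 0.2015) med res mm 0.05
edge n 25 dir 97.55 pt (0.4545, 0.1786) med res mm 0.15
```

Now about 97.0° and under 1 mm off. Release and rise, clear to the right for a look.

Call:
servo_tool(
  series=[
    [[0, 0, 0, 0, 0, 0, -0.1], [0, 0, 0, 0, 0, 0, 0.1], [0, 0, 0, 0, 0, 0, 0.2], [0, 0, -1, 0, 0, 0, 0.2], [0, 0, -3, 0, 0, 0, 0.2], [0, 0, -5, 0, 0, 0, 0.2], [0, 0, -6, 0, 0, 0, 0.2], [-5, 0, 0, 0, 0, 0, 0.2], [-5, -1, 0, 0, 0, 0, 0.2], [-5, -1, 0, 0, 0, 0, 0.2]],
  ],
)

```text
clock: 23.3
tool_pos: [0.4473, 0.1918, 0.1781]
tcp_rot: [0.662, 0.749, 0.0, 0.0]
ft_force: [1.0, 0.5, 0.3]
grip_width: 0.0512
```

Call:
servo_tool(
  series=[
    [[-5, -1, 0, 0, 0, -8, 0.2], [0, 0, 0, 0, 0, -10, 0], [0, 0, 0, 0, 0, -10, 0], [0, 0, 0, 0, 0, -10, 0], [0, 0, 0, 0, 0, -10, 0], [0, 0, 0, 0, 0, -10, 0], [0, 0, 0, 0, 0, -10, 0], [0, 0, 0, 0, 0, -10, 0], [0, 0, 0, 0, 0, -10, 0], [0, 0, 0, 0, 0, -10, 0]],
  ],
)

```text
clock: 24.55
tool_pos: [0.4437, 0.1423, 0.178]
tcp_rot: [-0.133, 0.991, 0.0, 0.0]
ft_force: [0.9, -0.2, 0.4]
grip_width: 0.0426
```

```bash
python3 plan.py .46 .2615 .19 157.6;python3 - <<'E'
from station import vision
from h import *
import pickle
F={n:vision.grab_frame(n) for n in("scene","top")};pickle.dump(F,open("F3.pkl","wb"))
crop(F["top"],250,170,130,100,6,"pics/t10.png")
E
python3 meas.py F3.pkl
```

```text
t 24.55 tcp [0.4437 0.1423 0.178 ] yawY 105.33 zax [ 6.e-04  2.e-04 -1.e+00] j [ 17.8   9.2 -13.5  67.3   0.    2.5] F [ 0.9 -0.2  0.4] M [-0.01  0.   -0.03] w 0.0426
shift cm [-4.73 11.06 -1.2 ] turn z deg -52.27
edge n 25 dir 89.25 pt (0.469, 0.3284) med res mm 0.68
edge n 25 dir 96.45 pt (0.4812, 0.2028) med res mm 0.02
edge n 25 dir 96.62 pt (0.438, 0.3248) med res mm 0.17
edge n 25 dir 96.23 pt (0.4534, 0.1934) med res mm 4.13
edge n 25 dir 97.14 pt (0.4735, 0.3619) med res mm 0.19
edge n 20 dir 96.46 pt (0.4949, 0.1761) med res mm 0.03
edge n 25 dir 96.91 pt (0.4241, 0.3556) med res mm 0.54
edge n 20 dir 98.86 pt (0.451, 0.1676) med res mm 1.98
bar 95.5692 96.70152 strip 96.567375 98.13845
offsets bar [17.0, 14.1, -14.2, -14.6] strip [25.5, 24.4, -24.3, -20.2]
bar ctr [0.45935833 0.2590254 ] len 0.19513055678640223
wing [0.46016835 0.26053633] 0.05672860590569085 66.26857331269854
```

View pics/t10.png

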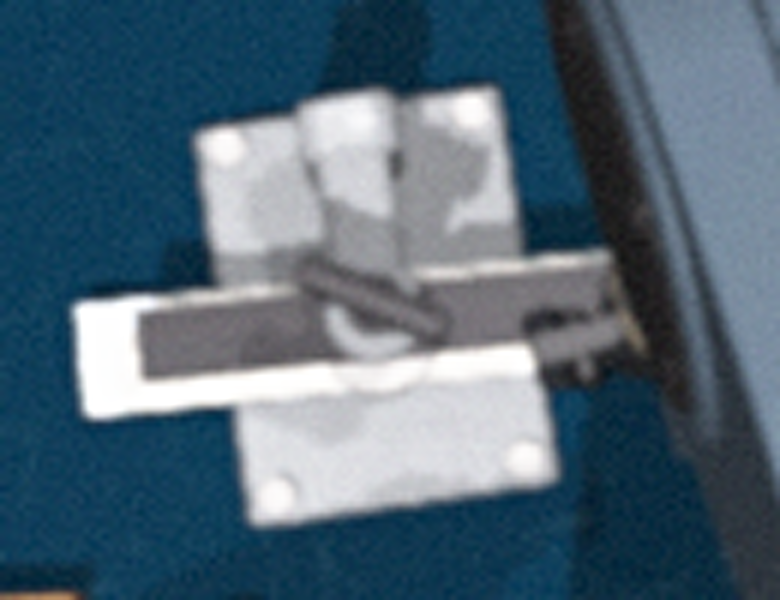

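The bar is within about 0.3° of the strip. Next, re-grip the wing (about 66–67°, centre ≈ (.460,.261)).

Call:
servo_tool(
  series=[
    [[-1.1, 2.75, -0.4, 0, 0, 0, 0], [-1.2, 2.75, -0.4, 0, 0, 0, 0], [-1.2, 2.75, -0.4, 0, 0, 0, 0], [-1.2, 2.8, 0, 0, 0, 0, 0], [0, 0, 0, 0, 0, -10.4, 0], [0, 0, 0, 0, 0, -10.4, 0], [0, 0, 0, 0, 0, -10.4, 0], [0, 0, 0, 0, 0, -10.4, 0], [0, 0, 0, 0, 0, -10.4, 0], [0, 0, 0, 0, 0, 0, 0]],
  ],
)

```text
clock: 25.9
tool_pos: [0.4604, 0.2612, 0.1897]
tcp_rot: [-0.55, 0.835, -0.0, 0.0]
ft_force: [0.4, -0.4, 0.1]
grip_width: 0.043
```

```bash
python3 plan.py .4597 .2615 .118 157.3
```

```text
t 25.9 tcp [0.4604 0.2612 0.1897] yawY 156.73 zax [ 2.e-04  1.e-04 -1.e+00] j [ 29.6  16.3  -2.7  71.    0.  -37.2] F [ 0.4 -0.4  0.1] M [-0.05  0.01 -0.03] w 0.043
shift cm [0.   0.08 7.17] turn z deg -0.57
```

Call:
servo_tool(
  series=[
    [[0, 0.08, 2, 0, 0, -0.6, 0], [0, 0, 2, 0, 0, 0, 0], [0, 0, 2, 0, 0, 0, 0], [0, 0, 1.15, 0, 0, 0, 0], [0, 0, 0, 0, 0, 0, 0], [0, 0, 0, 0, 0, 0, -1], [0, 0, 0, 0, 0, 0, -1], [0, 0, 0, 0, 0, 0, -1], [0, 0, 0, 0, 0, 0, -1], [0, 0, 0, 0, 0, 0, -1]],
  ],
  newtons=80,
)

```text
clock: 27.15
tool_pos: [0.4595, 0.262, 0.1188]
tcp_rot: [-0.556, 0.831, 0.001, 0.0]
ft_force: [-7.7, 2.1, 9.5]
grip_width: 0.0111
```

```bash
python3 plan.py;python3 - <<'E'
from station import vision
from h import *
f=vision.grab_frame("scene");crop(f,270,130,90,100,6,"pics/s11.png")
E
```

```text
t 27.15 tcp [0.4595 0.262  0.1188] yawY 157.59 zax [ 1.0e-04  1.3e-03 -1.0e+00] j [ 29.7  18.2 -10.5  61.2   0.1 -37.9] F [-7.7  2.1  9.5] M [0.28 1.39 0.  ] w 0.0111
```

View pics/s11.png

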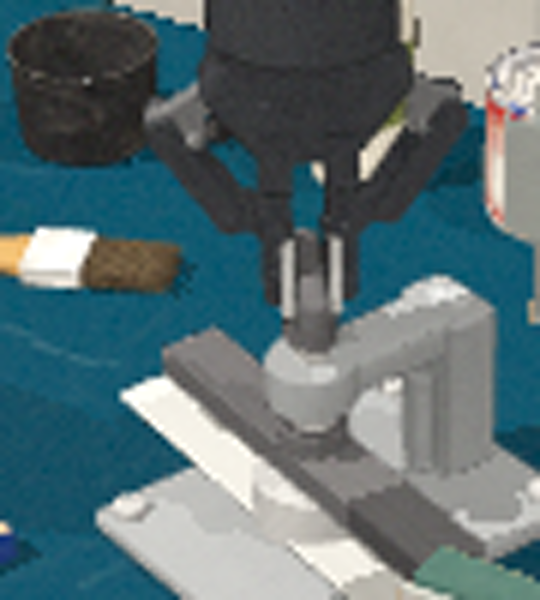

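Wing gripped at crop (312,275). Screwing back 60°, following the thread down.

Call:
servo_tool(
  series=[
    [[0, 0, 0.03, 0, 0, 7.5, -1], [0, 0, 0.03, 0, 0, 7.5, -1], [0, 0, 0.03, 0, 0, 7.5, -1], [0, 0, 0.03, 0, 0, 7.5, -1], [0, 0, 0.03, 0, 0, 7.5, -1], [0, 0, 0.03, 0, 0, 7.5, -1], [0, 0, 0.04, 0, 0, 7.5, -1], [0, 0, 0.04, 0, 0, 7.8, -1], [0, 0, 0, 0, 0, 0, -1], [0, 0, 0, 0, 0, 0, -1]],
  ],
)

```text
clock: 28.45
tool_pos: [0.4598, 0.2615, 0.1162]
tcp_rot: [-0.063, 0.998, 0.0, 0.0]
ft_force: [-4.4, -3.0, 10.8]
grip_width: 0.0116
```

```bash
python3 plan.py;python3 - <<'E'
from station import vision
from h import *
f=vision.grab_frame("scene");crop(f,270,130,90,100,6,"pics/s12.png")
E
```

```text
t 28.45 tcp [0.4598 0.2615 0.1162] yawY 97.25 zax [ 8.e-04  2.e-04 -1.e+00] j [ 29.6  18.3 -10.8  60.8  -0.   22.4] F [-4.4 -3.  10.8] M [-0.73  0.89 -0.09] w 0.0116
```

View pics/s12.png

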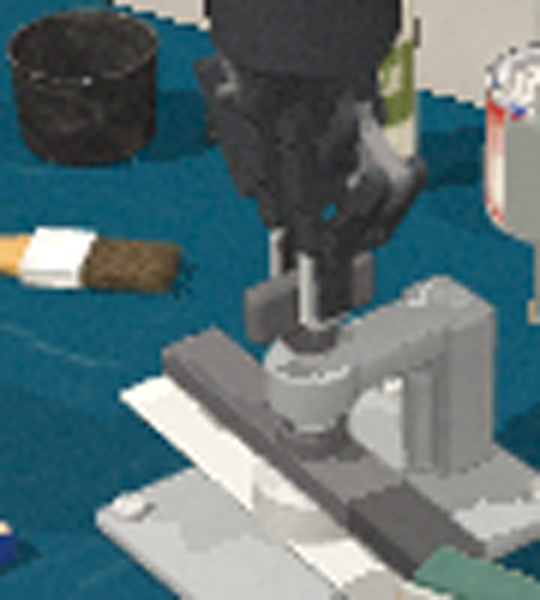

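Wing back as found (crop (310,285)). Release, rise and move off to the left to check everything.

Call:
servo_tool(
  series=[
    [[0, 0, 0, 0, 0, 0, -0.2], [0, 0, 0, 0, 0, 0, -0.2], [0, 0, 0, 0, 0, 0, 0], [0, 0, 0, 0, 0, 0, 0], [0, 0, -1, 0, 0, 0, 0], [0, 0, -2, 0, 0, 0, 0], [0, 0, -3, 0, 0, 0, 0], [0, 0, -4, 0, 0, 0, 0], [0, 0, -3, 0, 0, 0, 0], [0, 0, 0, 0, 0, 0, 0]],
  ],
)

```text
clock: 29.75
tool_pos: [0.4607, 0.262, 0.248]
tcp_rot: [-0.064, 0.998, 0.001, 0.002]
ft_force: [0.8, -0.6, -0.9]
grip_width: 0.0427
```

Call:
servo_tool(
  series=[
    [[-2.5, 2.5, 0, 0, 0, 0, 0.5], [-2.5, 2.5, 0, 0, 0, 0, 0.5], [-2.5, 2.5, 0, 0, 0, 0, 0.5], [-2.5, 2.5, 0, 0, 0, 0, 1], [-2.5, 2.5, 0, 0, 0, 0, 1], [-2.5, 2.5, 0, 0, 0, 0, 1], [-2.5, 2.5, 0, 0, 0, 0, 1], [-2.5, 2.5, 0, 0, 0, 0, 1], [0, 0, 0, 0, 0, 0, 1], [0, 0, 0, 0, 0, 0, 1]],
  ],
)

```text
clock: 31.0
tool_pos: [0.6123, 0.4614, 0.241]
tcp_rot: [-0.064, 0.998, 0.004, 0.007]
ft_force: [0.5, -1.0, 0.7]
grip_width: 0.0852
```

```bash
python3 plan.py;python3 - <<'E'
from station import vision
from h import *
import pickle
F={n:vision.grab_frame(n) for n in("scene","top")};pickle.dump(F,open("F4.pkl","wb"))
crop(F["top"],250,170,130,100,6,"pics/t13.png")
cv2.imwrite("pics/t13f.png",F["top"]["image"][:,:,::-1])
E
python3 meas.py F4.pkl
```

```text
t 31.0 tcp [0.6123 0.4614 0.241 ] yawY 97.3 zax [ 0.0131  0.0097 -0.9999] j [ 37.   57.3  76.3 108.   -0.   29.7] F [ 0.5 -1.   0.7] M [-0.02  0.02 -0.08] w 0.0852Traceback (most recent call last):
  File "meas.py", line 6, in <module>
    b=edges(f,[(T(145,310),T(280,299)),(T(455,283),T(612,268)),(T(150,377),T(310,363)),(T(470,348),T(618,336))],.052)
  File "fit.py", line 14, in edges
    w=onz(f,np.array(pts),z)[:,:2]
      ~~~^^^^^^^^^^^^^^^^^^^
  File "h.py", line 9, in onz
    c,d=rays(f,px); return c+d*((z-c[2])/d[:,2])[:,None]
        ~~~~^^^^^^
  File "h.py", line 4, in rays
    d=(px-[K[0,2],K[1,2]])/K[0,0]; u=d.copy()
       ~~^~~~~~~~~~~~~~~~
ValueError: operands could not be broadcast together with shapes (1,0) (2,)
```

View pics/t13.png

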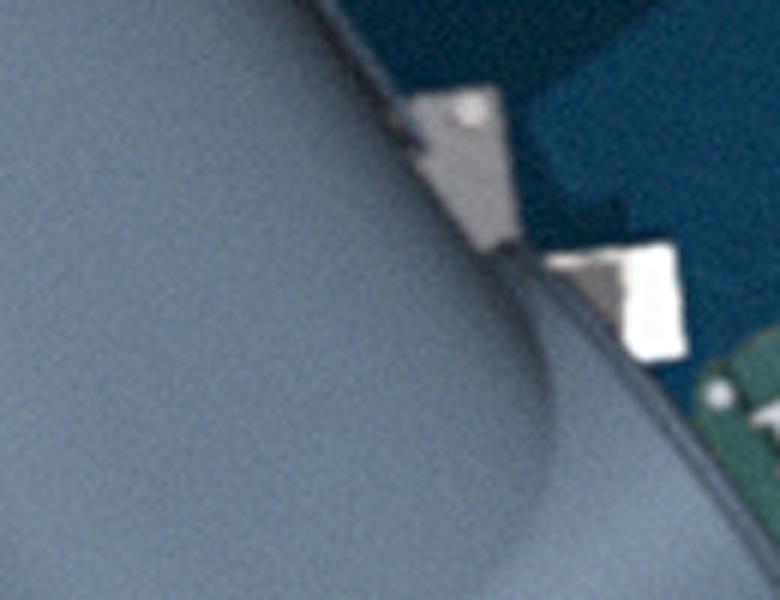

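View pics/t13f.png

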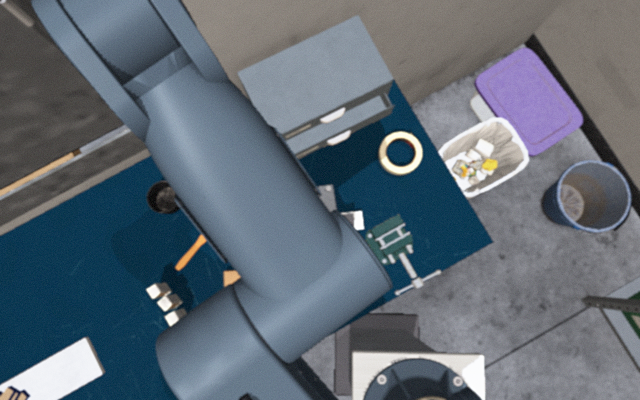

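I misjudged the tool x sign, so the arm reached over and hides the clamp, with no contact felt. I'll back out along the same path, then toward the robot's left.

Call:
servo_tool(
  series=[
    [[2.5, -2.5, 0, 0, 0, 0, 1], [2.5, -2.5, 0, 0, 0, 0, 1], [2.5, -2.5, 0, 0, 0, 0, 1], [2.5, -2.5, 0, 0, 0, 0, 1], [4, 0, 0, 0, 0, 0, 1], [5, 0, 0, 0, 0, 0, 1], [5, 0, 0, 0, 0, 0, 1], [5, 2, 0, 0, 0, 0, 1], [3, 4, 0, 0, 0, 0, 1], [2, 5, 0, 0, 0, 0, 1]],
  ],
)

```text
clock: 32.35
tool_pos: [0.298, 0.4582, 0.2429]
tcp_rot: [-0.063, 0.998, 0.006, 0.008]
ft_force: [1.3, 1.0, -0.6]
grip_width: 0.0854
```

Call:
servo_tool(
  series=[
    [[2, 4, 0, 0, 0, 0, 1], [2, 2, 0, 0, 0, 0, 1], [0, 0, 0, 0, 0, 0, 1], [0, 0, 0, 0, 0, 0, 1], [0, 0, 0, 0, 0, 0, 1], [0, 0, 0, 0, 0, 0, 1], [0, 0, 0, 0, 0, 0, 1], [0, 0, 0, 0, 0, 0, 1], [0, 0, 0, 0, 0, 0, 1], [0, 0, 0, 0, 0, 0, 1]],
  ],
)

```text
clock: 33.6
tool_pos: [0.2523, 0.5129, 0.2408]
tcp_rot: [-0.064, 0.998, 0.004, 0.007]
ft_force: [-0.2, -0.1, 0.8]
grip_width: 0.0856
```

```bash
python3 plan.py;python3 - <<'E'
from station import vision
from h import *
import pickle
F={n:vision.grab_frame(n) for n in("scene","top")};pickle.dump(F,open("F4.pkl","wb"))
crop(F["top"],250,170,130,100,6,"pics/t14.png")
cv2.imwrite("pics/t14f.png",F["top"]["image"][:,:,::-1])
cv2.imwrite("pics/s14f.png",F["scene"]["image"][:,:,::-1])
E
python3 meas.py F4.pkl
```

```text
t 33.6 tcp [0.2523 0.5129 0.2408] yawY 97.3 zax [ 0.0127  0.0096 -0.9999] j [64.  20.1  9.9 79.  -0.4 56.7] F [-0.2 -0.1  0.8] M [ 0.01  0.02 -0.05] w 0.0856
edge n 25 dir 89.44 pt (0.4689, 0.327) med res mm 0.75
edge n 25 dir 96.52 pt (0.4821, 0.1946) med res mm 0.11
edge n 25 dir 97.06 pt (0.4392, 0.3173) med res mm 0.24
edge n 25 dir 95.65 pt (0.4537, 0.1916) med res mm 0.03
edge n 25 dir 96.87 pt (0.474, 0.3579) med res mm 0.2
edge n 25 dir 97.48 pt (0.4959, 0.1701) med res mm 0.27
edge n 25 dir 96.72 pt (0.4251, 0.347) med res mm 0.6
edge n 25 dir 97.21 pt (0.4484, 0.1581) med res mm 0.3
bar 95.69441 96.56496 strip 96.6594 97.01795
offsets bar [16.7, 13.9, -13.9, -14.6] strip [25.5, 24.7, -24.3, -23.9]
bar ctr [0.45935833 0.2590254 ] len 0.19513055678640223
wing [0.46016835 0.26053633] 0.05672860590569085 66.26857331269854
```

View pics/t14.png

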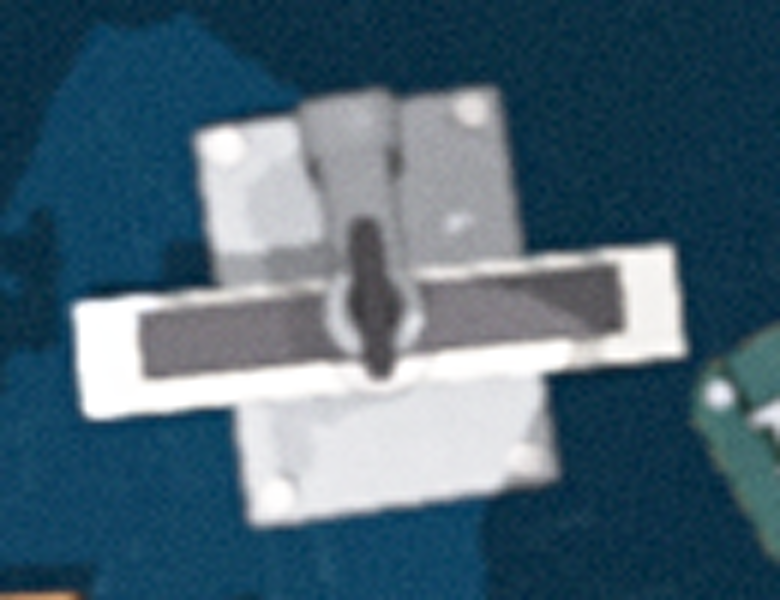

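View pics/t14f.png

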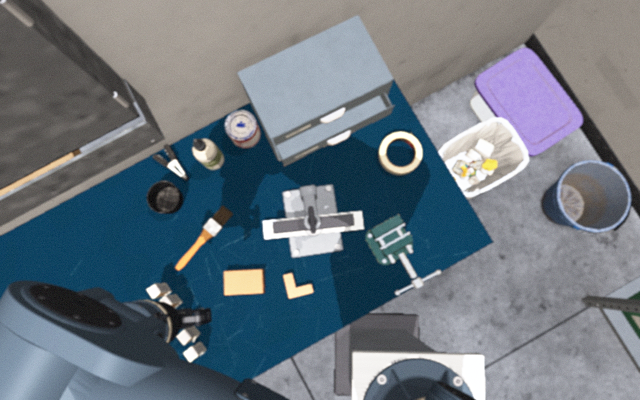

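View pics/s14f.png

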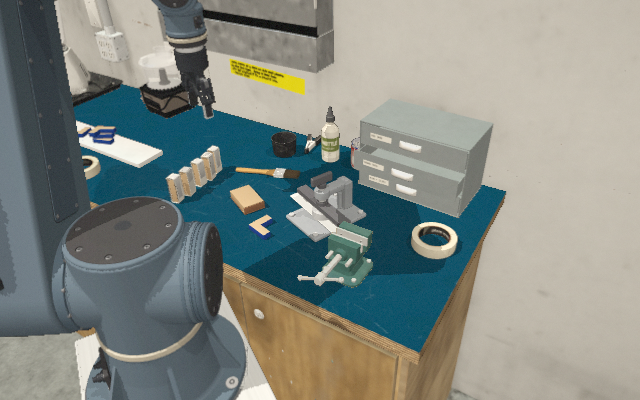

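All clear: wing at crop (362,218)–(381,376) as at first, bystanders at the same pixels, bar ≈ parallel to strip. One numeric comparison of wing and bystanders against the first frame.

Run:
```python
import pickle
from h import *
A=pickle.load(open("F0.pkl","rb"));B=pickle.load(open("F4.pkl","rb"))
g=lambda F,n:cv2.cvtColor(F[n]["image"],cv2.COLOR_RGB2GRAY).astype(np.float32)
for nm,n,(x,y,w,h) in [("wing top view","top",(305,203,14,12)),("wing scene","scene",(308,168,28,14)),("tape","top",(375,128,50,50)),("block","top",(218,264,50,36)),("L","top",(278,268,40,36)),("block s","scene",(226,182,44,36)),("L s","scene",(246,212,30,30)),("ref base","top",(320,183,18,18))]:
    a,b=[g(F,n)[y:y+h,x:x+w] for F in(A,B)]
    print(nm,[round(v,2) for v in cv2.phaseCorrelate(a,b)[0]],"mean|d|",np.abs(a-b).mean().round(1))
def wing(F):  # dark wing above boss in top view; row centroids -> slope
    r=g(F,"top")[205:216,303:322];out=[]
    for i,row in enumerate(r):
        w=np.clip(105-row,0,None); out.append((i+205,303+(w*np.arange(19)).sum()/max(w.sum(),1)))
    o=np.array(out);return np.polyfit(o[:,0],o[:,1],1)[0].round(3),o[[0,5,10],1].round(2)
print(wing(A),wing(B))
```

```text
wing top view [0.86, -0.24] mean|d| 5.8
wing scene [0.15, 0.76] mean|d| 9.8
tape [-0.04, 0.03] mean|d| 6.0
block [-0.02, 0.06] mean|d| 6.8
L [0.23, 0.02] mean|d| 3.3
block s [0.55, 0.04] mean|d| 5.2
L s [-0.04, 0.08] mean|d| 2.4
ref base [-0.15, 0.1] mean|d| 3.5
(np.float64(0.675), array([303.  , 310.1 , 313.79])) (np.float64(0.663), array([303.  , 310.47, 310.95]))
```

Run:
```python
import pickle
from h import *
im=[]
for k in "04":
    F=pickle.load(open(f"F{k}.pkl","rb"))
    im.append(np.vstack([cv2.resize(F[n]["image"][y:y+h,x:x+28,::-1],None,fx=10,fy=10,interpolation=cv2.INTER_CUBIC) for n,x,y,h in(("top",298,202,34),("scene",307,167,24))]))
im=np.clip(np.hstack(im)*1.4,0,255).astype(np.uint8);cv2.imwrite("pics/cmp.png",im)
```

```text
(no output)
```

View pics/cmp.png

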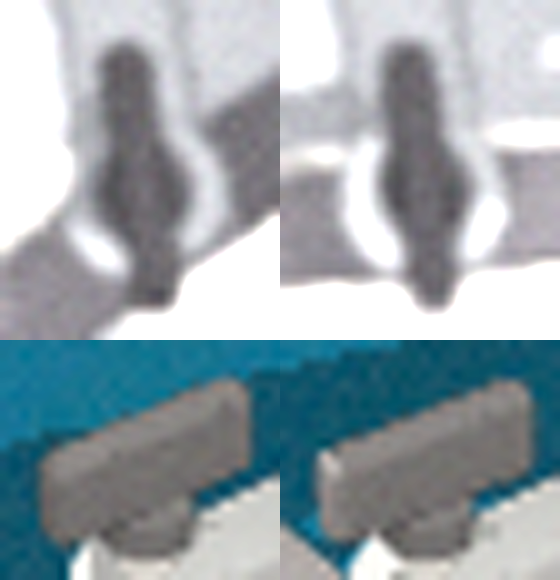

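The wing matches the first frame to about 1°, and any difference is on the tight side. Bystanders are unmoved, so I'm handing in.

```bash
python3 -c "
from station import job;print(job.sign_off())"
```

```text
the job is handed in; nothing more can be done
None
```

The bar now lies parallel over the strip and the clamp is tight again. I handed the job in at about 34 s, with the gripper open and well clear of everything.

**What I did:** I backed the wing screw off 60° (about 1.05 rad) and swung the bar about 27° by its left end. It came out about 1° short, so I regripped it once to correct that. I then screwed the wing back 60° and let go.

**Last checks:**
- **Bar direction:** it reads about 96.5° against the strip's 96.7–97.0°. One of its edges read 95.7°, with a poor fit across shadow, so I set that reading aside.
- **Bar centring:** its midline is within about 1.5 mm of the screw axis. Camera and robot estimates of that axis differ by about 1 mm.
- **Screw:** the wing is back within about 1° of where it was, if anything slightly on the tight side. An image-shift comparison of the wing gave up to 0.9 px, which I put down to the changed background. Clamp force was not measured directly.
- **Bystanders:** the tape roll, sanding block and L-shaped piece look unmoved. Image shifts were 0.25 px or less, apart from 0.55 px for the sanding block in the scene camera (0.06 px in the top camera).

**Went wrong along the way:**
- The first wing pinch closed on the hub below it, so I opened and gripped higher.
- One retreat went the wrong way over the bench towards the drawers and bottle. I saw no contact force and backed out the way I came.

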